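Dock the top work tray and pin it

ROBOT

A 6-joint arm with a two-finger parallel gripper is mounted at the origin on the work surface. World frame = base frame: x ahead of the robot, y to its left, z up, the work surface at z = 0. Lengths are in m, angles in rad, forces in N, time in s.
With the tool pointing down it reaches from about 0.375 to 0.975 m from the base axis. Payload 3.8 kg.
Tool frame: the origin (TCP) lies midway between the tips of the shut fingers; the grasp point (between the pads) lies 19 mm behind it; x points along the fingers, y is the direction in which the jaws open and shut, and the axes are right-handed (so a half turn about x gives the same grasp; the last joint's range is limited). The gripper opens to 88 mm and grips with 3 to 60 N. Pads are 18 mm wide; open, the fingers measure 123 mm over their backs; the gripper's body (75 mm by 187 mm) begins 45 mm behind the grasp point.
Start: joints at [-1.376, 0.264, 1.604, -0, 1.274, -0.037], TCP at [0.155, -0.657, 0.239] pointing down, gripper open.
Joint ranges: [-2.63, 2.63], [-0.94, 2.18], [0.31, 2.57], [-1.31, 4.45], [0, 2.66], [-2.55, 2.55]. Speed limits (rad/s): [2.57, 2.57, 3.14, 3.14, 3.14, 3.14].

INTERFACE

Orientations are given as a rotation vector (axis times angle).
In Python, from cell import manip, inverse_kinematics, cams, order gives the robot as it stands. Calls block until the motion is done:
- manip.move_pose(position, orientation): joint-space move of the TCP to a pose.
- manip.move_linear(position, rate=0.15, rot=None): straight line of the TCP; rot=None keeps the orientation; rate is the mean speed in m/s.
- manip.set_joints(angles): joint-space move.
- manip.set_gripper(opening, force=None): finger opening in m; force is the grip in N (None keeps the last); returns when the fingers have stopped.
- manip.dwell(seconds).
- inverse_kinematics(position, orientation): joint angles nearest the present ones, or None.
- manip.state(): the state.
- cams.capture(name): name is "scene" or "top" or "wrist"; returns a dict with "image" (400x640x3 uint8, blue, green, red), "z_map" (400x640 float32, m along the optical axis (not along the pixel's ray), 0 where there is no reading), "intrinsics" (3x3 intrinsics, pixels), "position" and "orientation" of the camera in the world; the wrist camera has in their place "T_tool_cam" (4x4, takes a point from camera to tool coordinates, whose origin is the TCP and whose axes are the tool frame's). Camera axes: x right, y down, z forward; pixel columns grow to the right and rows downward; lengths in m; the calibration is good to about 2 mm. A picture is of the moment at which its call begins: read the wrist's pose just before it.
A pose or a line that the arm cannot do raises manip.IKError and nothing moves.
- order.close_job(): hands the job in, once; it reports no verdict.
The state is a dict: "clock": time; "joint_pos": joint angles; "joint_velocities": joint speeds; "tau": joint torques, N m; "tool_pos": TCP position; "tcp_rot": TCP orientation; "contact_force": force on the tool from outside, world axes, zero at the start; "moment": the same for the moment, N m; "gripper_width": finger opening in m.
Only numpy, scipy, OpenCV 4.12 (cv2) and the standard library are available. Lean on these libraries where they do the work, as an engineer would, in place of code of your own. Each camera call takes 0.05 s, during which the arm holds its last target.

TASK

Lift the blue tray off the top of the pile and set it down, without dropping it, in the entry of the metal docking plate with its tongue towards the bridge. Slide it fully home against the stops, then press the red pin fully down through the hole in its tongue. Leave the other two trays stacked where they are and do not disturb the other things on the bench.

Things in the scene. Friction and masses are not known exactly. Their poses are not given: they have to be found in the camera images.
- tray_top_center (a point): blue tray, the top one of three like trays in a pile; the point is its centre, 28 mm above its underside; x points along the tray to its tongue, z up. Outline 160 (x) x 130 (y) x 56 mm high, open on top, walls 4 mm, inner floor 10 mm above the underside, 0.2 to 0.4 kg. Each tray's foot nests 6 mm deep in the rim below with 2 mm play: 50 mm from tray to tray
- tray_bar (a point): middle of the top edge of the blue tray's white carrying bar, a straight wall on its inner floor: 12 mm thick (across tray y), 90 mm long (along tray x), its top 46 mm above the tray's underside (10 mm below the rim). 55 mm are free on either side of it to the tray's side walls. Axes as the tray's
- tray_hole (a point): centre of the 16 mm round hole in the blue tray's tongue, at the tongue's top face, 98 mm along x from the tray's middle, 20 mm above its underside. The tongue is a flat aluminium plate 36 x 36 x 8 mm sticking out of the tray's +x end
- tray_middle: white tray of the same shape, under the blue one; origin at the centre of its underside
- tray_bottom: grey tray of the same shape, standing on the table; origin at the centre of its underside
- dock_home (a point): metal docking plate, 4 mm thick, fixed to the table: the point lies on the plate under the centre of a fully docked tray; x points the way the tray slides in (tongue first), z up. Dark side rails, 22 mm high: 164 mm apart from x = -145 to 20 mm, narrowing to 134 mm apart at x = 60 to 92 mm. Two black rubber stops meet the tray's front wall at x = 80 mm
- dock_entry (a point): point on the docking plate, 55 mm before dock_home (axes alike), over which to set the tray's middle down (at most 10 mm further in, else the tongue meets the bridge). A grey bridge, at x = 84 to 112 mm from dock_home, 28 mm (underside) to 36 mm above the plate, spans the tongue of a docked tray. The entry end is open, so the tray's rear wall can be pushed
- pin_top (a point): centre of the top face of the red head (36 mm across, 12 mm thick) of the retaining pin, which stands captive in the bridge, 98 mm along x from dock_home; 70 to 74 mm above the plate at the start, 48 mm when fully down. Its 10 mm shaft has a conical tip
- pin (a joint): how far the retaining pin is pushed down, m: 0 = up (tip level with the bridge's underside), 0.026 = fully down, through the tongue. It moves against about 3 N of friction (no spring) and stays where it is left
- jaw_model: bystander: plaster jaw model with a row of teeth, 62 x 72 x 33 mm; origin under its centre
- mixing_bowl: bystander: open green bowl, 100 mm across the rim, 55 mm high; origin under its centre
- bottle: bystander: white bottle with a blue cap, 56 mm across, 120 mm high; origin under its centre
- jar: bystander: closed amber jar, 64 mm across, 70 mm high; origin under its centre
- spatula: bystander: spatula lying flat, 180 mm long; origin under it
- tray_top: the blue tray itself; origin at the centre of its underside, axes as for tray_top_center
Not all that is in view belongs to the job. What is shaped like the tray_middle but yellow is not meant.

How it is judged:
By the outcome, as a careful person would: the job done as asked, in the order asked, and still so for the second after the job is handed in, with the robot touching nothing.
It also fails if it takes over 70 s, if anything falls off the work surface, if the arm or the gripper's body presses on something with over 40 N, if the wrist force passes 120 N, or if a joint passes its speed limit or range.

## Working session

There is one attempt and no reset: what is moved stays moved. The work goes in short steps, each a Python script; the robot and the scene stay as the last script left them, time stands still between calls to the robot, and variables do not carry over. Pictures are saved under pics/ and viewed, and the job is handed in when it is done.

```bash
ls; mkdir -p pics; python3 - <<'E'
from cell import manip, cams
import cv2, numpy as np
for n in ("scene","top"):
    c=cams.capture(n)
    cv2.imwrite(f"pics/{n}0.png",c["image"])
    np.savez(f"{n}0.npz",**{k:v for k,v in c.items()})
    print(n,c["intrinsics"].tolist(),c["position"],c["orientation"])
s=manip.state(); print(s)
E
```

```text
pics
scene [[486.295721049855, 0.0, 317.31021468936063], [0.0, 486.295721049855, 196.88185555848452], [0.0, 0.0, 1.0]] [ 1.45438864 -0.62735401  1.01984761] [-2.04203186 -1.00735509  0.47515053]
top [[454.4061922976901, 0.0, 322.0825228179737], [0.0, 454.4061922976901, 196.12550209573834], [0.0, 0.0, 1.0]] [0.28477523 0.07175085 1.48317488] [-2.08568249  2.14763348 -0.17280821]
{'clock': 0.1, 'joint_pos': array([-1.37592035e+00,  2.64660665e-01,  1.60520942e+00,  9.50992859e-06,
        1.27370200e+00, -3.68884286e-02]), 'joint_velocities': array([-0.00083175, -0.00251371, -0.0015044 , -0.00095367,  0.00047689,
       -0.00068833]), 'tau': array([ 1.30227954e-04, -5.03617823e+01, -3.58072364e+01,  7.30548310e-02,
        2.32336629e-02, -5.86865281e-05]), 'tool_pos': array([ 0.15493095, -0.65633177,  0.2375392 ]), 'tcp_rot': array([ 2.0993043 ,  0.24646808, -2.09961529]), 'contact_force': array([ 1.01812079, -0.98019659,  1.08296736]), 'moment': array([-0.00338637,  0.00853484, -0.03112217]), 'gripper_width': 0.08822746776869789}
```

View pics/scene0.png

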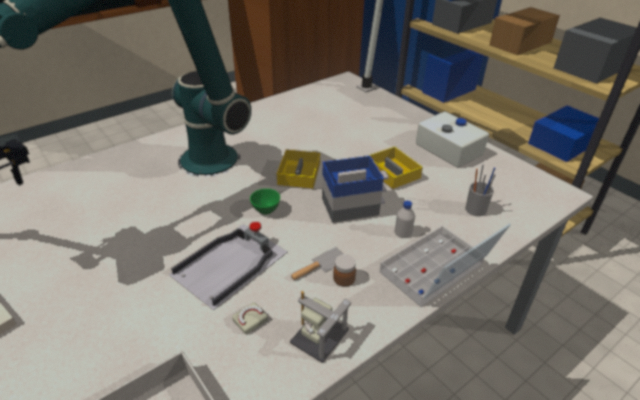

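View pics/top0.png

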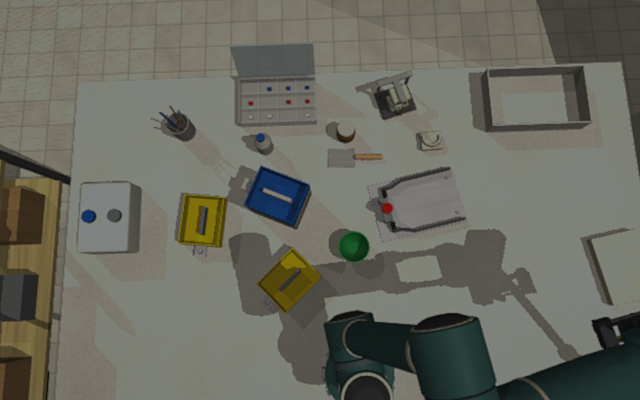

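The scene picture shows the pile with the blue tray on top at (352,178), the dock at (225,262) with its red pin at (255,226), and two yellow look-alike trays at (300,168) and (396,166). The top picture shows the blue tray at (278,195), with its tongue apparently at the left (240,185), the pin at (387,208) and the dock entry to the right. Yellow decoys are at (202,220) and (290,280). I'll zoom in next.

```bash
python3 - <<'E'
import cv2, numpy as np
a=np.load("top0.npz"); im=a["image"]
c=im[150:250,225:325]; d=im[155:255,360:480]
cv2.imwrite("pics/crop_top.png",np.hstack([cv2.resize(c,None,fx=4,fy=4,interpolation=cv2.INTER_CUBIC),cv2.resize(d,None,fx=3.33,fy=4,interpolation=cv2.INTER_CUBIC)[:400,:399]]))
b=np.load("scene0.npz")["image"]
cv2.imwrite("pics/crop_scene.png",cv2.resize(b[130:310,160:420],None,fx=3,fy=3,interpolation=cv2.INTER_CUBIC))
E
```

```text
(no output)
```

View pics/crop_top.png

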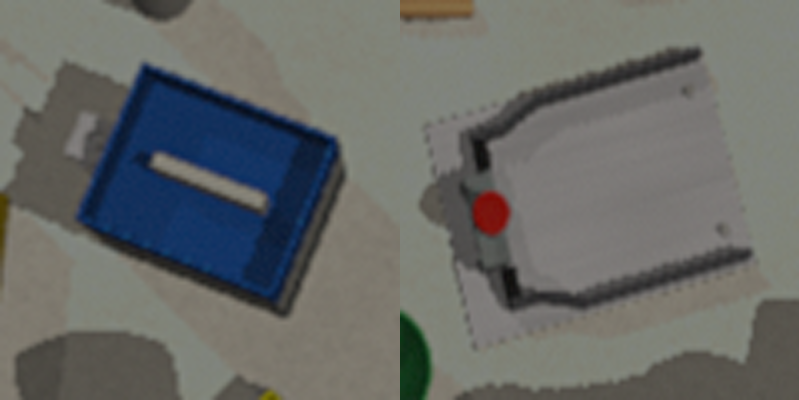

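View pics/crop_scene.png

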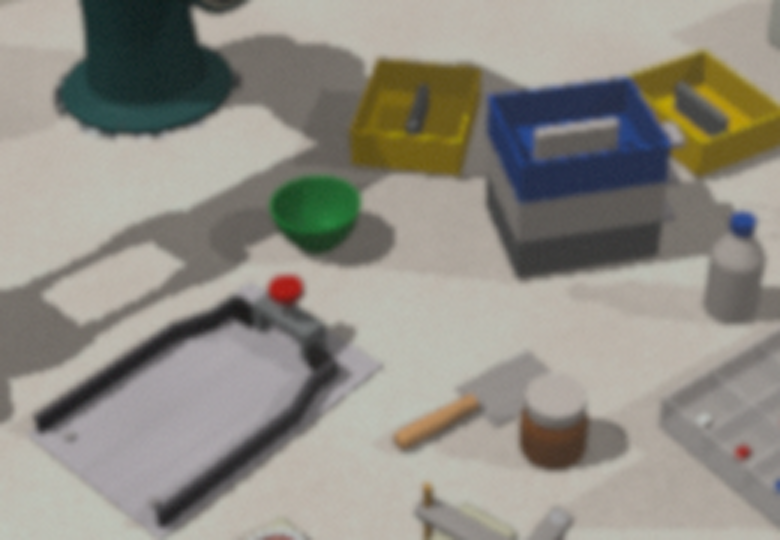

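The close crops confirm it. Candidates, in top pixels: the blue tray (278,195), the yellow trays (202,220) and (290,280), and the blue cup on the white box at (89,215). I choose the blue tray with the white bar at (278,195), whose aluminium tongue points left (+y) at about (245,185). The red pin head is at (387,208). Now I'll measure by colour and depth in both views.

```bash
cat > h.py <<'E'
import cv2, numpy as np
from scipy.spatial.transform import Rotation as R
def load(n):
    a=np.load(n); return {k:a[k] for k in a.files}
def cloud(c,P=None,Rm=None):
    K=c["intrinsics"]; z=c["z_map"]; v,u=np.mgrid[:z.shape[0],:z.shape[1]]
    p=np.stack([(u-K[0,2])/K[0,0]*z,(v-K[1,2])/K[1,1]*z,z],-1)
    if P is None: P=c["position"];Rm=R.from_rotvec(c["orientation"]).as_matrix()
    w=p@Rm.T+P; w[z==0]=np.nan
    return w
def ray(c,u,v,P=None,Rm=None):
    K=c["intrinsics"]
    if P is None: P=c["position"];Rm=R.from_rotvec(c["orientation"]).as_matrix()
    d=Rm@np.array([(u-K[0,2])/K[0,0],(v-K[1,2])/K[1,1],1.]); return P,d
def onplane(c,u,v,h,P=None,Rm=None):
    P,d=ray(c,u,v,P,Rm); return P+d*(h-P[2])/d[2]
def tri(rays):
    A=np.zeros((3,3));b=np.zeros(3)
    for p,d in rays:
        d=d/np.linalg.norm(d);M=np.eye(3)-np.outer(d,d);A+=M;b+=M@p
    x=np.linalg.solve(A,b)
    return x,[np.linalg.norm(np.cross(x-p,d/np.linalg.norm(d))) for p,d in rays]
def hsv(im): return cv2.cvtColor(im,cv2.COLOR_BGR2HSV)
def biggest(m):
    n,l,s,c=cv2.connectedComponentsWithStats(m.astype(np.uint8)); 
    k=1+np.argmax(s[1:,4]); return l==k,c[k],s[k]
E
python3 - <<'E'
from h import *
for n in("top","scene"):
    c=load(n+"0.npz"); w=cloud(c); H=hsv(c["image"])
    print(n,"valid",np.isfinite(w[...,2]).mean())
    red=((H[...,0]<8)|(H[...,0]>172))&(H[...,1]>150)&(H[...,2]>80)
    m,cc,s=biggest(red); print("red",cc,s,np.nanmedian(w[m],0), np.nanmax(w[m][:,2]))
    blue=(abs(H[...,0].astype(int)-112)<10)&(H[...,1]>120)
    box=np.zeros_like(blue)
    if n=="top": box[150:250,225:325]=1
    else: box[140:215,310:400]=1
    m,cc,s=biggest(blue&box); print("blue",cc,s, np.nanpercentile(w[m][:,2],[5,50,95,99]))
    rim=m&(w[...,2]>np.nanpercentile(w[m][:,2],97)-0.008)
    p=w[rim]; r=cv2.minAreaRect((p[:,:2]*1000).astype(np.float32)); print("rim rect",r,cv2.boxPoints(r).round().tolist())
    # bar
    mb=box.astype(bool)&(H[...,1]<90)&(cv2.dilate(cv2.morphologyEx(m.astype(np.uint8),cv2.MORPH_CLOSE,np.ones((15,15))),None)>0)
    mb=mb&(w[...,2]>0.125)&(w[...,2]<0.16); 
    mb,cc,s=biggest(mb); p=w[mb]; r=cv2.minAreaRect((p[:,:2]*1000).astype(np.float32)); print("bar",cc,s,np.nanpercentile(p[:,2],[5,50,95]),r)
E
```

```text
top valid 0.99608984375
red [386.64444444 207.72222222] [382 203  11  11  90] [ 0.50170802 -0.10528282  0.07604782] 0.08179783155010756
blue [276.68115942 195.14773259] [ 244  166   65   59 2139] [0.1046981  0.1105637  0.15491046 0.15830577]
rim rect ((539.433837890625, 230.671142578125), (161.05908203125, 129.1780548095703), 66.9687728881836) [[448.0, 182.0], [567.0, 131.0], [630.0, 280.0], [511.0, 330.0]]
bar [277.41726619 195.52517986] [263 189  29  15 139] [0.13074739 0.14459514 0.15057206] ((539.5919799804688, 229.91038513183594), (88.73597717285156, 12.267528533935547), 66.44559478759766)
scene valid 0.99533984375
red [254.578125 226.140625] [250 223  10   8  64] [ 0.50742341 -0.10751258  0.07723129] 0.08260579623445596
blue [351.53780069 177.62542955] [ 324  157   59   39 1164] [0.11200266 0.13347834 0.15538819 0.15866706]
rim rect ((544.578125, 231.3269805908203), (158.80897521972656, 134.1533660888672), 66.73802185058594) [[452.0, 185.0], [575.0, 132.0], [638.0, 278.0], [514.0, 331.0]]
bar [351.69230769 174.30769231] [338 169  29  11 221] [0.1269589  0.14039571 0.14926192] ((543.0532836914062, 234.03271484375), (91.01406860351562, 20.922893524169922), 67.06320190429688)
```

```bash
python3 - <<'E'
from h import *
from cell import manip,cams
s=manip.state(); c=cams.capture("wrist"); print(np.round(c["T_tool_cam"],4).tolist(), c["intrinsics"][0].tolist())
print(R.from_rotvec(s["tcp_rot"]).as_matrix().round(3).tolist())
np.savez("wrist0.npz",**c,tp=s["tool_pos"],tr=s["tcp_rot"])
for n in("top","scene"):
    c=load(n+"0.npz"); w=cloud(c)
    X,Y,Z=w[...,0],w[...,1],w[...,2]
    reg=(X>.38)&(X<.68)&(Y>-.38)&(Y<-.06)
    table=(X>.3)&(X<.8)&(Y>-.5)&(Y<.4)&(abs(Z)<.015); print(n,"table z",np.median(Z[table]))
    # dark rails by colour in dock zone
    g=c["image"].max(-1)
    m=reg&(g<75)&(Z>.012)&(Z<.04)
    m=cv2.morphologyEx(m.astype(np.uint8),cv2.MORPH_OPEN,np.ones((2,2)))
    k,l,st,ct=cv2.connectedComponentsWithStats(m)
    for i in range(1,k):
        if st[i,4]<25: continue
        p=w[l==i]; r=cv2.minAreaRect((p[:,:2]*1000).astype(np.float32))
        print(i,st[i].tolist(),p.mean(0).round(3),np.percentile(p[:,2],[50,95]).round(4),r)
        f=cv2.fitLine(p[:,:2].astype(np.float32),cv2.DIST_HUBER,0,.01,.01).ravel();print(np.degrees(np.arctan2(f[1],f[0])))
E
```

```text
[[-0.0003, -0.2568, 0.9665, -0.1456], [1.0, -0.0008, 0.0001, 0.0007], [0.0007, 0.9665, 0.2568, -0.0664], [0.0, 0.0, 0.0, 1.0]] [310.2101259869803, 0.0, 315.9006890712384]
[[-0.0, 0.23, -0.973], [0.002, -0.973, -0.23], [-1.0, -0.002, -0.0]]
top table z -2.444342257801324e-05
1 [383, 168, 68, 31, 225] [ 0.6   -0.203  0.018] [0.0223 0.0321] ((601.0730590820312, -212.244140625), (35.23627853393555, 243.76193237304688), 23.572315216064453)
-72.32377
3 [420, 219, 46, 13, 92] [nan nan nan] [nan nan] ((450.0001220703125, -289.0321044921875), (4.763664245605469, 155.6551513671875), 12.268887519836426)
0.0
5 [393, 223, 26, 10, 90] [nan nan nan] [nan nan] ((435.4378662109375, -165.02828979492188), (84.74919891357422, 20.681678771972656), 71.76466369628906)
0.0
scene table z 0.0020770754694452442
1 [174, 231, 76, 43, 339] [ 0.453 -0.226  0.015] [0.0155 0.0256] ((455.1956787109375, -232.81179809570312), (243.4088592529297, 42.954959869384766), 88.22006225585938)
-82.02739
2 [214, 241, 59, 64, 364] [nan nan nan] [nan nan] ((587.5769653320312, -201.19863891601562), (5.306464672088623, 260.1623229980469), 24.503408432006836)
0.0
```

```bash
cat >> h.py <<'E'
def toolrot(deg):
    "tool x down, tool y at world angle deg"
    a=np.radians(deg); y=np.array([np.cos(a),np.sin(a),0]); x=np.array([0,0,-1.]); z=np.cross(x,y)
    return R.from_matrix(np.stack([x,y,z],1)).as_rotvec()
def wcap(name):
    from cell import manip,cams
    s=manip.state(); c=cams.capture("wrist")
    Rt=R.from_rotvec(s["tcp_rot"]).as_matrix(); T=c["T_tool_cam"]
    c["P"]=s["tool_pos"]+Rt@T[:3,3]; c["Rm"]=Rt@T[:3,:3]
    np.savez(name+".npz",**c); cv2.imwrite(f"pics/{name}.png",c["image"])
    return c
E
python3 - <<'E'
from h import *
from cell import manip
manip.move_pose([.52,-.215,.33],toolrot(12)); manip.dwell(.3); wcap("wd1")
manip.move_linear([.50,-.17,.30],rate=.2); manip.dwell(.3); wcap("wd2")
manip.move_pose([.54,.231,.37],toolrot(-23.2)); manip.dwell(.3); wcap("wt1")
manip.move_linear([.52,.28,.33],rate=.2); manip.dwell(.3); wcap("wt2")
s=manip.state(); print(s["clock"],s["tool_pos"],s["joint_pos"],s["contact_force"])
E
```

```text
6.075 [0.52058056 0.27955773 0.33084419] [ 4.50754085e-01  6.09600403e-02  1.67009223e+00 -1.57321033e-04
  1.40919340e+00  8.56561402e-01] [ 0.82258131 -0.17134044 -0.28421899]
```

```bash
python3 - <<'E'
from h import *
ims=[cv2.resize(load(n+".npz")["image"],(400,250),interpolation=cv2.INTER_AREA) for n in("wd1","wd2","wt1","wt2")]
cv2.imwrite("pics/mos1.png",np.vstack([np.hstack(ims[:2]),np.hstack(ims[2:])]))
E
```

```text
(no output)
```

View pics/mos1.png

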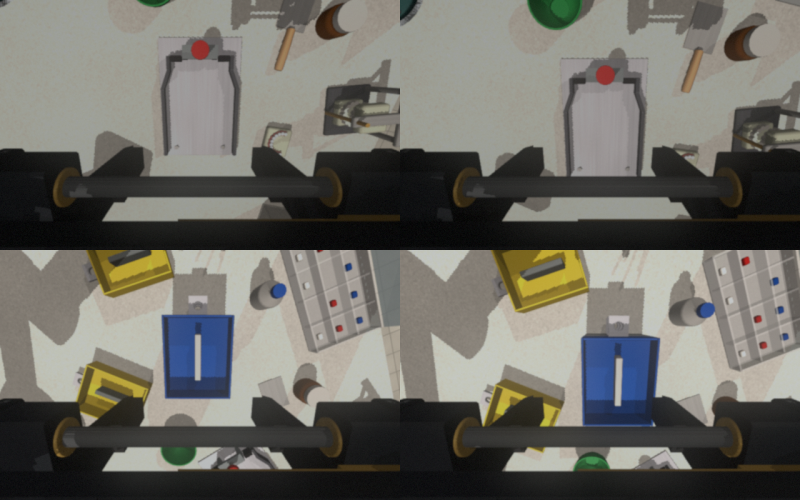

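The wrist views show the dock with its pin head at (200,50) in the first panel and the bridge ahead of it. They also show the blue tray with its tongue and hole at about (200,300) in the third panel, pointing away from the gripper and towards +y. Next I'll triangulate.

```bash
python3 - <<'E'
from h import *
def rayl(c,u,v): return ray(c,u,v,c["P"],c["Rm"])
C={n:load(n+".npz") for n in("wd1","wd2","wt1","wt2")}
# pin
rays=[]
for n in("wd1","wd2"):
    c=C[n];H=hsv(c["image"]);w=cloud(c,c["P"],c["Rm"])
    red=((H[...,0]<8)|(H[...,0]>172))&(H[...,1]>130)&(H[...,2]>70); red[250:]=0;
    red=cv2.morphologyEx(red.astype(np.uint8),cv2.MORPH_CLOSE,np.ones((5,5)))
    m,cc,s=biggest(red); top=m&(w[...,2]>np.nanmedian(w[m][:,2])-.004)
    ct,_=cv2.findContours(top.astype(np.uint8),0,1); ct=max(ct,key=len); cen=cv2.fitEllipse(ct)
    print(n,"pin",cc,cen,np.nanmedian(w[m],0)); rays.append(rayl(c,*cen[0]))
print("pin tri",tri(rays))
for n in("top0","scene0"):
    c=load(n+".npz");H=hsv(c["image"]);red=((H[...,0]<8)|(H[...,0]>172))&(H[...,1]>150)&(H[...,2]>80)
    m,cc,s=biggest(red); print(n,"pin plane .077",onplane(c,cc[0],cc[1],.072)); 
# tray
RB=[];RC={}
for n in("wt1","wt2"):
    c=C[n];H=hsv(c["image"]);w=cloud(c,c["P"],c["Rm"])
    blue=(abs(H[...,0].astype(int)-112)<10)&(H[...,1]>120); blue[320:]=0; blue[:,:200]=0; blue[:,420:]=0
    m,cc,s=biggest(blue); z=w[m][:,2]
    cl=cv2.morphologyEx(m.astype(np.uint8),cv2.MORPH_CLOSE,np.ones((25,25)))
    rim=m&(w[...,2]>.150); p=w[rim]; r=cv2.minAreaRect((p[:,:2]*1000).astype(np.float32))
    print(n,"rim",s.tolist(),np.percentile(z,[50,95,99]).round(4),np.round(r[0],1),np.round(r[1],1),r[2])
    br=cl.astype(bool)&(H[...,1]<70)&(H[...,2]>90)&(w[...,2]>.138); mb,cb,sb=biggest(br); p=w[mb]; r=cv2.minAreaRect((p[:,:2]*1000).astype(np.float32))
    px=cv2.minAreaRect(np.argwhere(mb)[:,::-1].astype(np.float32))
    print(" bar",cb,sb.tolist(),np.percentile(p[:,2],[5,50,95]).round(4),np.round(r[0],1),np.round(r[1],1),r[2], "px",px, onplane(c,*px[0],.146,c["P"],c["Rm"]))
    RB.append(rayl(c,*px[0]))
print("bar tri",tri(RB))
E
```

```text
wd1 pin [320.01333333  79.36444444] ((319.9752197265625, 79.35601043701172), (27.404117584228516, 29.364850997924805), 9.507684707641602) [ 0.50241578 -0.10617598  0.07558912]
wd2 pin [328.17151163 119.69040698] ((328.1596374511719, 119.68342590332031), (28.308212280273438, 29.145668029785156), 20.701030731201172) [ 0.50238293 -0.10587105  0.07569328]
pin tri (array([ 0.50242608, -0.10576231,  0.07159696]), [np.float64(2.9694631129965327e-05), np.float64(2.9694631130149353e-05)])
top0 pin plane .077 [ 0.5023402  -0.10523789  0.072     ]
scene0 pin plane .077 [ 0.50242504 -0.10504826  0.072     ]
wt1 rim [260, 104, 114, 133, 10623] [nan nan nan] [542.2 232. ] [157.2 126.9] 66.5420150756836
 bar [315.50819672 171.33743169] [311, 135, 10, 74, 732] [0.1439 0.1454 0.1467] [541.5 231.8] [89.5 11.2] 66.55191802978516 px ((315.5, 171.5), (73.0, 9.0), 90.0) [0.54209683 0.23344766 0.146     ]
wt2 rim [291, 140, 124, 142, 13312] [nan nan nan] [542.2 232.1] [159.  127.1] 66.64359283447266
 bar [348.80072904 209.78979344] [343, 172, 13, 77, 823] [0.1438 0.1454 0.1466] [541.9 232.5] [89.3 12.2] 66.4313735961914 px ((348.6783752441406, 210.00637817382812), (10.921607971191406, 76.34418487548828), 2.0454084873199463) [0.54232892 0.23451863 0.146     ]
bar tri (array([0.54198973, 0.23269927, 0.14054702]), [np.float64(0.00027261336829333376), np.float64(0.00027261336829319585)])
```

```bash
python3 - <<'E'
from h import *
a=load("wd1.npz")["image"][40:265,220:420];b=load("wt1.npz")["image"][50:250,240:390]
cv2.imwrite("pics/crw.png",np.hstack([cv2.resize(a,(400,450),interpolation=cv2.INTER_CUBIC),cv2.resize(b,(338,450),interpolation=cv2.INTER_CUBIC)]))
E
```

```text
(no output)
```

View pics/crw.png

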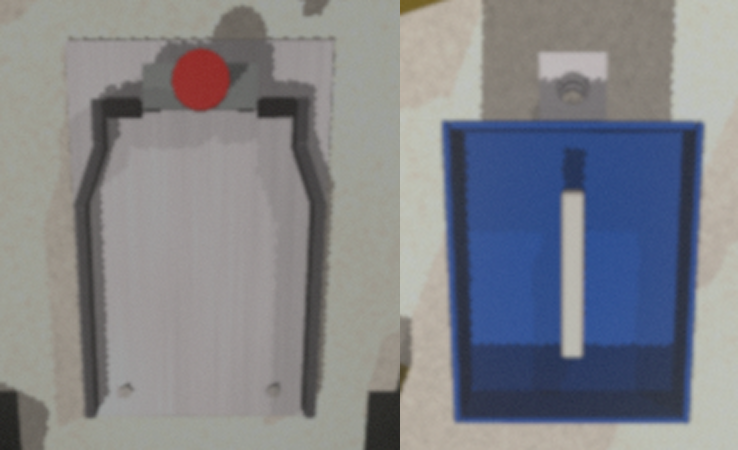

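```bash
python3 - <<'E'
from h import *
pin=np.array([.5024,-.1058])
for n in("wd1","wd2"):
    c=load(n+".npz");w=cloud(c,c["P"],c["Rm"]); H=hsv(c["image"])
    ok=np.isfinite(w[...,2]); ok[250:]=0
    th=np.radians(102.)
    for it in range(3):
        ex=np.array([np.cos(th),np.sin(th)]);ey=np.array([-ex[1],ex[0]])
        home=pin-.098*ex
        q=np.stack([(w[...,:2]-home)@ex,(w[...,:2]-home)@ey,w[...,2]],-1)
        m=ok&(q[...,2]>.022)&(q[...,2]<.032)
        out={}
        xs=np.linspace(-.135,.015,16)
        L=[];Rr=[]
        for x in xs:
            b=m&(abs(q[...,0]-x)<.005)
            l=q[b&(q[...,1]>.06)&(q[...,1]<.11)];r=q[b&(q[...,1]<-.06)&(q[...,1]>-.11)]
            if len(l)>3 and len(r)>3: L.append((x,np.median(l[:,1])));Rr.append((x,np.median(r[:,1])))
        L=np.array(L);Rr=np.array(Rr); pl=np.polyfit(*L.T,1);pr=np.polyfit(*Rr.T,1)
        sl=(pl[0]+pr[0])/2; 
        if it<2: th+=sl
    print(n,"deg",np.degrees(th),"slopes",pl,pr,"mid at 0",(pl[1]+pr[1])/2,"sep",pl[1]-pr[1],len(L))
    pl_=ok&(abs(q[...,1])<.05)&(q[...,0]>-.12)&(q[...,0]<.05); print(" plate z",np.median(q[pl_][:,2]), "home",home)
    nr=m&(q[...,0]>.063)&(q[...,0]<.075); 
    print(" narrow inner",np.percentile(q[nr&(q[...,1]>.05)&(q[...,1]<.1)][:,1],[3,50,97]),np.percentile(q[nr&(q[...,1]<-.05)&(q[...,1]>-.1)][:,1],[3,50,97]))
    # stops: dark px
    st=ok&(c["image"].max(-1)<60)&(abs(abs(q[...,1])-.05)<.012)&(q[...,0]>.06)&(q[...,0]<.11)&(q[...,2]>.01)
    print(" stops x,y,z",st.sum(),[np.percentile(q[st&(sg*q[...,1]>0)][:,0],[2,50,98]).round(4) for sg in(1,-1)],np.percentile(q[st][:,2],[50,95]))
    # entry-side plate edge & far edge
    br=ok&(q[...,2]>.034)&(q[...,2]<.046)&(abs(q[...,1])<.06)&(q[...,0]>.06)&(q[...,0]<.13); print(" bridge",br.sum(),np.percentile(q[br],[2,50,98],axis=0).round(4).tolist())
E
```

```text
wd1 deg 102.11417308652047 slopes [0.00016306 0.08620253] [-0.00016349 -0.08491406] mid at 0 0.0006442364992201369 sep 0.17111659421051373 16
 plate z 0.0036319752907759684 home [ 0.52296632 -0.20161767]
 narrow inner [0.06751343 0.07114472 0.07450721] [-0.07418251 -0.07000538 -0.06632951]
 stops x,y,z 287 [array([0.0803, 0.0856, 0.0907]), array([0.0801, 0.0852, 0.0904])] [0.02937496 0.03097006]
 bridge 721 [[0.0846, -0.0364, 0.0377], [0.0972, 0.0115, 0.0395], [0.1118, 0.0378, 0.0413]]
wd2 deg 102.05540265478339 slopes [-0.0012894   0.08590058] [ 0.0008065 -0.0849354] mid at 0 0.0004825928165062762 sep 0.1708359763031495 11
 plate z 0.0036593915461204385 home [ 0.52286803 -0.20163872]
 narrow inner [0.06762052 0.07141623 0.07459488] [-0.07399363 -0.07010011 -0.06645374]
 stops x,y,z 905 [array([0.081 , 0.0862, 0.0912]), array([0.0675, 0.0681, 0.0898])] [0.37111885 0.37433155]
 bridge 716 [[0.0851, -0.0364, 0.0379], [0.0986, 0.0179, 0.0396], [0.111, 0.0381, 0.0413]]
```

Measurements agree across views. The bar is at (0.542, 0.232) with depth height 0.1454; the coarse short-baseline triangulation gave 0.1405, and the text expects 0.146. The tray axis is 66.5°. The dock angle is 102.1°, with home at (0.5224, −0.2017). The plate, stops and bridge all lie where the text says. Now the grasp.

```bash
python3 - <<'E'
from h import *
from cell import manip
rot=toolrot(-23.5); b=[.5418,.2323]
def st(t):
    s=manip.state(); print(t,round(s["clock"],2),s["tool_pos"].round(4),"F",s["contact_force"].round(2),"M",s["moment"].round(2),"w",round(s["gripper_width"],4))
manip.set_gripper(.045)
manip.move_pose([*b,.24],rot); st("above")
manip.move_linear([*b,.119],rate=.1); manip.dwell(.2); st("down")
manip.set_gripper(0.0,force=40); manip.dwell(.2); st("grip")
manip.move_linear([*b,.124],rate=.03); manip.dwell(.2); st("lift5")
manip.move_linear([*b,.135],rate=.03); manip.dwell(.2); st("lift16")
wcap("wl1")
manip.move_linear([*b,.25],rate=.12); manip.dwell(.3); st("lift")
c=wcap("wl2"); from cell import cams
t=cams.capture("top"); cv2.imwrite("pics/top1.png",t["image"]); np.savez("top1.npz",**t)
cv2.imwrite("pics/mos2.png",np.hstack([cv2.resize(c["image"],(400,250)),cv2.resize(t["image"],(400,250))]))
E
```

```text
above 7.35 [0.5417 0.2324 0.24  ] F [0.87 0.05 0.43] M [-0.05 -0.07 -0.01] w 0.0453
down 8.91 [0.5423 0.2324 0.1197] F [ 0.22  0.45 -0.8 ] M [-0.02  0.02 -0.02] w 0.0449
grip 9.71 [0.5417 0.2323 0.119 ] F [-1.35 -0.7  -0.46] M [ 0.02  0.02 -0.01] w 0.0116
lift5 10.22 [0.5416 0.2322 0.1237] F [-0.83 -0.49 -3.6 ] M [-0.06 -0.01 -0.01] w 0.012
lift16 10.94 [0.5416 0.2322 0.1348] F [-0.86  0.86 -2.22] M [-0.04 -0.02  0.01] w 0.012
lift 12.4 [0.5416 0.2322 0.2493] F [ 0.04 -0.04 -2.55] M [-0.04 -0.07 -0.  ] w 0.0118
```

View pics/mos2.png

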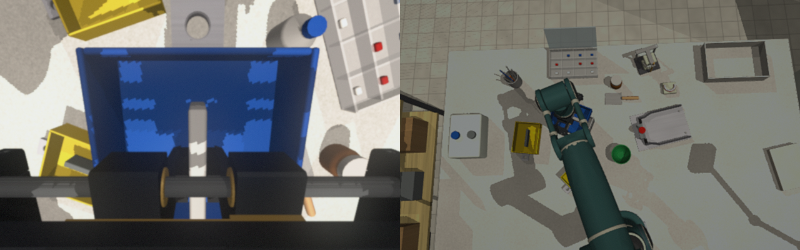

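The tray is held: the jaws are at 12 mm, the weight is about 2.5 N, and the left panel shows it level with the tongue and hole at (197,25). I'll measure its pose in the hand and check that the pile stayed put.

```bash
python3 - <<'E'
from h import *
c=load("wl2.npz");w=cloud(c,c["P"],c["Rm"]);H=hsv(c["image"])
blue=(abs(H[...,0].astype(int)-112)<10)&(H[...,1]>110);blue[235:]=0;blue[:,:100]=0;blue[:,520:]=0
m,cc,s=biggest(blue)
front=m&(w[...,2]>.272)
p=w[front];p=p[np.isfinite(p).all(1)]
A=np.c_[p[:,:2]-[.5418,.2323],np.ones(len(p))];k=np.linalg.lstsq(A,p[:,2],rcond=None)[0];print("rim plane",k,len(p))
ex=np.array([np.cos(np.radians(66.5)),np.sin(np.radians(66.5))]);ey=np.array([-ex[1],ex[0]])
q=np.stack([(p[:,:2]-[.5416,.2322])@ex,(p[:,:2]-[.5416,.2322])@ey],1)
print("q pct",np.percentile(q,[0.5,50,99.5],axis=0), np.percentile(p[:,2],[5,50,95]))
e=q[q[:,0]>.073]; print("front slope",np.polyfit(e[:,1],e[:,0],1),len(e))
# tongue
t=(H[...,1]<60)&(w[...,2]>.235)&(w[...,2]<.262); t[70:]=0
mt,ct,_=biggest(t); pt=w[mt]; qt=np.stack([(pt[:,:2]-[.5416,.2322])@ex,(pt[:,:2]-[.5416,.2322])@ey],1);print("tongue",np.percentile(qt,[2,50,98],axis=0).round(4).tolist(),np.median(pt[:,2]))
E
```

```text
rim plane [0.02677565 0.08806593 0.27747091] 10122
q pct [[ 0.02093693 -0.06501582]
 [ 0.07450226 -0.00789805]
 [ 0.07892893  0.06297984]] [0.27368682 0.28524502 0.28664946]
front slope [0.00411037 0.07679881] 5244
tongue [[0.0866, -0.0181], [0.1021, -0.0006], [0.1125, 0.0166]] 0.24975527927086458
```

```bash
python3 - <<'E'
from h import *
c=load("wl2.npz")["image"][0:260,100:540]
cv2.imwrite("pics/wl2c.png",cv2.resize(c,None,fx=1.8,fy=1.8))
E
```

```text
(no output)
```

View pics/wl2c.png

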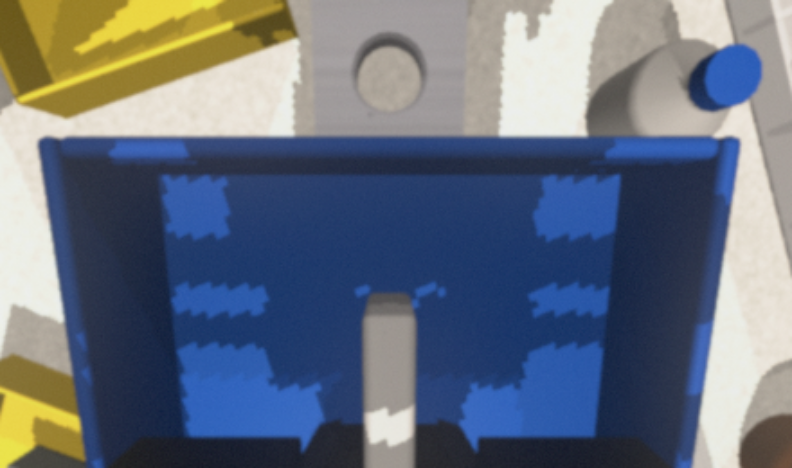

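```bash
cat >> h.py <<'E'
TH=102.1; EX=np.array([np.cos(np.radians(TH)),np.sin(np.radians(TH))]); EY=np.array([-EX[1],EX[0]]); HOME=np.array([.5224,-.2017])
def dk(x,y,z): return [*(HOME+x*EX+y*EY),z]
def st(t):
    from cell import manip
    s=manip.state(); print(t,round(s["clock"],2),s["tool_pos"].round(4),"dock",((s["tool_pos"][:2]-HOME)@EX).round(4),((s["tool_pos"][:2]-HOME)@EY).round(4),"F",s["contact_force"].round(2),"M",s["moment"].round(2),"w",round(s["gripper_width"],4)); return s
E
python3 - <<'E'
from h import *
from cell import manip,cams
manip.move_linear(dk(-.0555,0,.25),rate=.22,rot=toolrot(TH-90)); manip.dwell(.3); st("over")
c=wcap("we1")
manip.move_linear(dk(-.0555,0,.06),rate=.12); manip.dwell(.3); st("low")
c=wcap("we2")
t=cams.capture("top"); np.savez("top2.npz",**t)
s=cams.capture("scene"); np.savez("scene2.npz",**s)
cv2.imwrite("pics/mos3.png",np.vstack([np.hstack([cv2.resize(c["image"],(400,250)),cv2.resize(t["image"],(400,250))]),cv2.resize(s["image"][100:350,140:540],(800,350*1))[:350]]))
E
```

```text
over 15.17 [ 0.5341 -0.2557  0.2501] dock -0.0552 -0.0001 F [ 0.48 -0.33 -3.25] M [-0.01 -0.03 -0.02] w 0.0116
low 17.25 [ 0.5342 -0.256   0.0604] dock -0.0556 -0.0002 F [ 0.03  0.27 -3.07] M [-0.09 -0.16  0.02] w 0.0117
```

View pics/mos3.png

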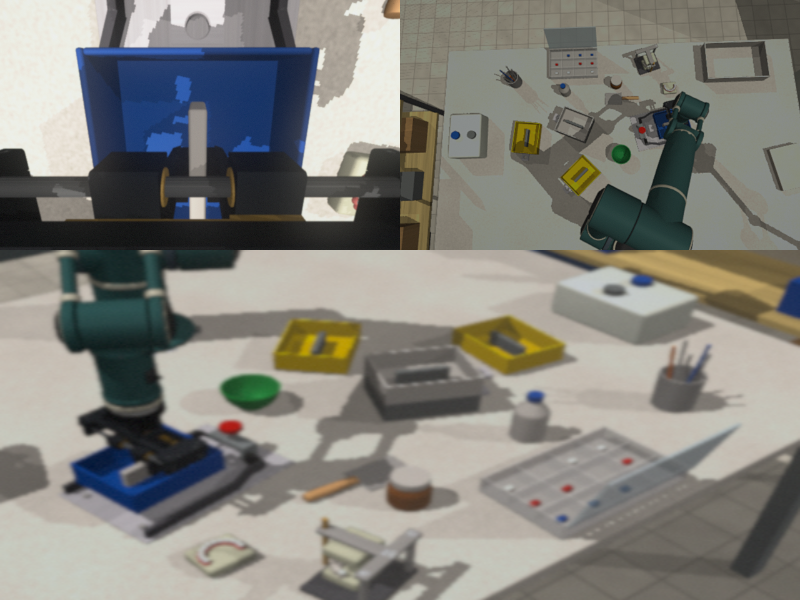

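The tray hangs level and centred over the entry: the rails appear either side of the tongue at (198,25). The white and grey trays are still stacked at (572,123) in the top view. Setting it down now.

```bash
python3 - <<'E'
from h import *
from cell import manip,cams
manip.move_linear(dk(-.0555,0,.030),rate=.06); manip.dwell(.15); s=st("z30")
f0=s["contact_force"][2]
z=.026
while z>.0185:
    manip.move_linear(dk(-.0555,0,z),rate=.03); manip.dwell(.1); s=st(f"z{z:.4f}")
    if s["contact_force"][2]-f0>4: break
    z-=.001
manip.set_gripper(.045); manip.dwell(.2); st("open")
manip.move_linear(dk(-.0555,0,.14),rate=.12); manip.dwell(.2); st("up")
c=wcap("wf1"); t=cams.capture("top"); np.savez("top3.npz",**t)
cv2.imwrite("pics/mos4.png",np.hstack([cv2.resize(c["image"],(400,250)),cv2.resize(t["image"],(400,250))]))
E
```

```text
z30 18.2 [ 0.5345 -0.2562  0.0305] dock -0.0558 -0.0004 F [-0.97 -0.62 -2.59] M [-0.08 -0.12  0.04] w 0.012
z0.0260 18.58 [ 0.534  -0.2559  0.026 ] dock -0.0555 0.0 F [ 0.55  0.18 -2.99] M [-0.03 -0.09 -0.  ] w 0.0115
z0.0250 18.93 [ 0.534  -0.2559  0.025 ] dock -0.0555 -0.0 F [-0.24 -0.83 -3.24] M [-0.02 -0.19  0.05] w 0.0116
z0.0240 19.28 [ 0.534  -0.2559  0.024 ] dock -0.0555 0.0 F [-0.41 -0.6  -3.86] M [-0.05 -0.12 -0.  ] w 0.0115
z0.0230 19.63 [ 0.534 -0.256  0.023] dock -0.0555 0.0 F [ 0.11 -0.19 -3.34] M [-0.03 -0.06 -0.  ] w 0.0117
z0.0220 19.98 [ 0.534  -0.256   0.0229] dock -0.0555 0.0 F [-3.57  1.42  5.93] M [0.22 0.39 0.  ] w 0.012
open 20.83 [ 0.534 -0.256  0.022] dock -0.0555 0.0 F [-0.32  0.23 -0.09] M [-0.09 -0.09  0.01] w 0.0452
up 22.17 [ 0.5335 -0.2557  0.1389] dock -0.0551 0.0005 F [0.6  0.75 0.38] M [-0.05 -0.06  0.03] w 0.0448
```

View pics/mos4.png

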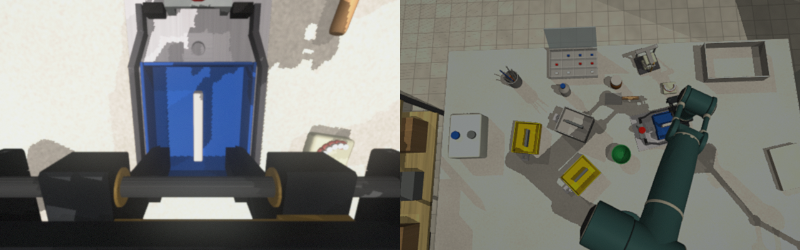

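The tray sits straight in the entry between the rails. Now I go behind its rear wall and push with two spread fingers.

```bash
python3 - <<'E'
from h import *
from cell import manip,cams
manip.set_gripper(.06)
manip.move_linear(dk(-.172,0,.13),rate=.15)
manip.move_linear(dk(-.172,0,.02),rate=.12); manip.dwell(.2); s=st("behind")
f0=s["contact_force"][:2]@EX
manip.move_linear(dk(-.135,0,.02),rate=.06); s=st("a")
x=-.125
while x<-.0975:
    manip.move_linear(dk(x,0,.02),rate=.05); s=st(f"x{x:.3f}")
    if f0-s["contact_force"][:2]@EX>20: print("STOP");break
    x+=.010
wcap("wp1"); 
x=max(x-.010,-.1)
x+=.002
while x<-.08:
    manip.move_linear(dk(x,0,.02),rate=.03); manip.dwell(.1); s=st(f"x{x:.4f}")
    if f0-s["contact_force"][:2]@EX>15: print("STOP");break
    x+=.0015
c=wcap("wp2"); cv2.imwrite("pics/wp2v.png",c["image"])
E
```

```text
behind 24.88 [ 0.5591 -0.3704  0.0212] dock -0.1726 -0.0006 F [ 1.2  -0.48  0.45] M [-0.02 -0.09 -0.02] w 0.0599
a 25.65 [ 0.5506 -0.3333  0.02  ] dock -0.1346 -0.0 F [0.17 0.15 0.68] M [-0.04 -0.14 -0.05] w 0.0599
x-0.125 26.0 [ 0.5484 -0.3234  0.0199] dock -0.1245 0.0001 F [-0.16 -0.56 -0.55] M [-0.06 -0.1   0.04] w 0.0602
x-0.115 26.35 [ 0.5462 -0.3134  0.0198] dock -0.1142 0.0002 F [ 0.31 -0.48  0.76] M [-0.02 -0.08  0.02] w 0.0602
x-0.105 26.7 [ 0.5442 -0.3037  0.0199] dock -0.1043 0.0001 F [-0.27 -0.66  0.06] M [-0.05 -0.16 -0.01] w 0.0598
x-0.0980 27.23 [ 0.5428 -0.2973  0.0199] dock -0.0977 0.0001 F [-0.53 -0.06 -0.21] M [-0.05 -0.05 -0.02] w 0.0599
x-0.0965 27.58 [ 0.5426 -0.296   0.0199] dock -0.0965 0.0 F [ 0.05 -0.04 -1.44] M [-0.16 -0.17  0.03] w 0.0597
x-0.0950 27.93 [ 0.5423 -0.2946  0.02  ] dock -0.095 -0.0 F [-0.19 -0.61 -1.03] M [-0.17 -0.16 -0.04] w 0.0598
x-0.0935 28.28 [ 0.542 -0.293  0.02 ] dock -0.0934 -0.0 F [ 0.72 -1.18 -0.39] M [-0.22 -0.19 -0.04] w 0.0604
x-0.0920 28.63 [ 0.5417 -0.2915  0.02  ] dock -0.0919 -0.0 F [ 0.46 -0.69 -0.81] M [-0.12 -0.17 -0.07] w 0.0603
x-0.0905 28.98 [ 0.5414 -0.2901  0.02  ] dock -0.0904 -0.0001 F [ 1.11 -0.58  0.56] M [-0.15 -0.19 -0.04] w 0.0599
x-0.0890 29.33 [ 0.5415 -0.2898  0.0204] dock -0.0901 -0.0002 F [ 1.69 -3.8  -0.92] M [-0.79 -0.12  0.15] w 0.0601
x-0.0875 29.68 [ 0.5415 -0.2897  0.0208] dock -0.0901 -0.0003 F [ 0.02 -9.63 -0.44] M [-1.37  0.01  0.12] w 0.06
x-0.0860 30.03 [ 0.5416 -0.2897  0.0214] dock -0.0901 -0.0003 F [ -0.2  -12.05  -0.69] M [-2.    0.2   0.11] w 0.0599
x-0.0845 30.38 [ 0.5417 -0.2897  0.0218] dock -0.09 -0.0004 F [ -0.41 -17.53  -0.56] M [-2.62  0.27  0.05] w 0.06
STOP
```

View pics/wp2.png

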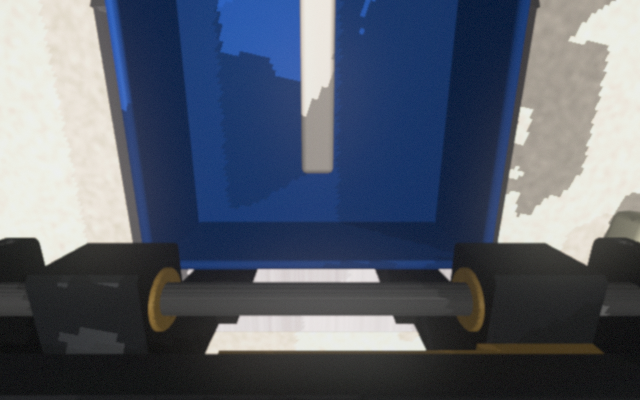

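The push met a firm stop at TCP −0.090, which puts the rear wall at about −0.081. I'll back off and check the seating before pressing the pin.

```bash
python3 - <<'E'
from h import *
from cell import manip,cams
manip.move_linear(dk(-.108,0,.02),rate=.1)
manip.move_linear(dk(-.108,0,.14),rate=.15)
manip.set_gripper(0.0,force=20)
manip.move_linear(dk(.03,0,.20),rate=.15); manip.dwell(.3); st("look")
c=wcap("wg1"); w=cloud(c,c["P"],c["Rm"]);H=hsv(c["image"])
q=np.stack([(w[...,:2]-HOME)@EX,(w[...,:2]-HOME)@EY,w[...,2]],-1)
blue=(abs(H[...,0].astype(int)-112)<10)&(H[...,1]>110);blue[300:]=0
m,cc,s=biggest(blue); rim=m&(q[...,2]>.054)&(q[...,2]<.066); p=q[rim]
print("rim",np.percentile(p,[.5,50,99.5],axis=0).round(4).tolist())
e=p[p[:,0]>.072]; print("front edge x vs y:",[(y,np.percentile(e[abs(e[:,1]-y)<.006][:,0],97).round(4)) for y in(-.055,-.03,0,.03,.055) if (abs(e[:,1]-y)<.006).sum()>3])
print("rim z fit",np.linalg.lstsq(np.c_[p[:,:2],np.ones(len(p))],p[:,2],rcond=None)[0])
cv2.imwrite("pics/wg1c.png",cv2.resize(c["image"][0:300,120:520],None,fx=2,fy=2))
E
```

```text
look 34.17 [ 0.516  -0.1728  0.1996] dock 0.0296 0.0002 F [-0.52  0.59 -0.65] M [-0.01 -0.08 -0.01] w 0.0001
rim [[-0.022, -0.0656, 0.0544], [0.0564, -0.0131, 0.0592], [0.0793, 0.0631, 0.0611]]
front edge x vs y: [(-0.055, np.float64(0.0794)), (-0.03, np.float64(0.0792)), (0, np.float64(0.0783)), (0.03, np.float64(0.0792)), (0.055, np.float64(0.0793))]
rim z fit [ 7.42753735e-03 -5.21766807e-05  5.86845500e-02]
```

View pics/wg1c.png

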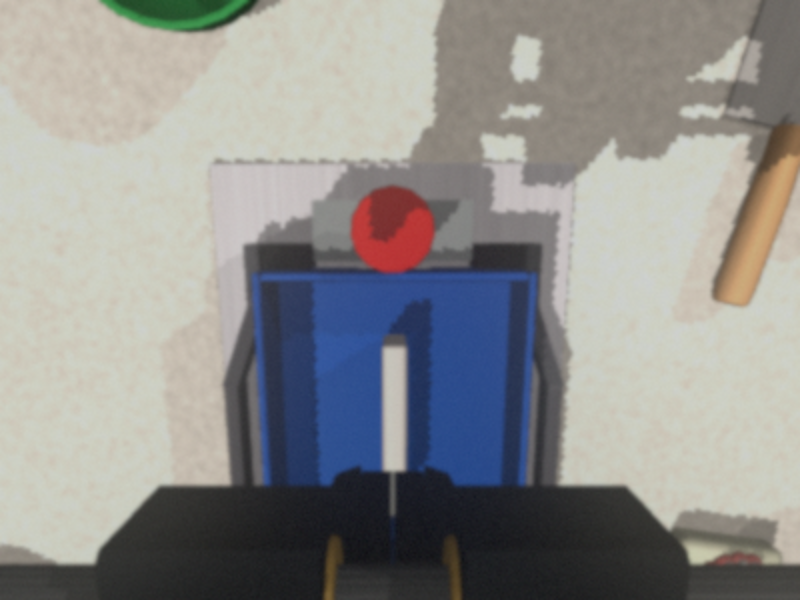

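The front wall is square at x≈0.0794 on both sides, hard against the stops, whose faces I measured at 0.080. The tray is centred within about 1 mm. Now the pin.

```bash
python3 - <<'E'
from h import *
from cell import manip,cams
P=[.5024,-.1058]
manip.move_linear([*P,.12],rate=.15); manip.move_linear([*P,.083],rate=.08); manip.dwell(.15); s=st("above"); f0=s["contact_force"][2]
z=.079
while z>.046:
    manip.move_linear([*P,z],rate=.04); s=manip.state(); f=s["contact_force"][2]-f0
    print(round(z,4),round(s["tool_pos"][2],4),round(f,1),s["contact_force"][:2].round(1))
    if f>25: print("STOP");break
    z-=.003 if z>.055 else .001
manip.dwell(.2); st("pressed")
manip.move_linear([*P,.15],rate=.12)
manip.move_linear(dk(.0,0,.22),rate=.15); manip.dwell(.3); st("look")
c=wcap("wh1"); w=cloud(c,c["P"],c["Rm"]);H=hsv(c["image"])
red=((H[...,0]<8)|(H[...,0]>172))&(H[...,1]>130)&(H[...,2]>60);red[280:]=0
m,cc,_=biggest(red); p=w[m]; print("pin head",cc,np.nanmedian(p,0),np.nanpercentile(p[:,2],[10,90]))
q=np.stack([(w[...,:2]-HOME)@EX,(w[...,:2]-HOME)@EY,w[...,2]],-1)
blue=(abs(H[...,0].astype(int)-112)<10)&(H[...,1]>110);blue[300:]=0
m,cc,s=biggest(blue); p=q[m&(q[...,2]>.054)&(q[...,2]<.066)];print("rim",np.percentile(p,[.5,50,99.5],axis=0).round(4).tolist())
e=p[p[:,0]>.072]; print([(y,np.percentile(e[abs(e[:,1]-y)<.006][:,0],97).round(4)) for y in(-.055,-.03,.03,.055)])
t=cams.capture("scene"); np.savez("scene4.npz",**t)
cv2.imwrite("pics/mos5.png",np.hstack([cv2.resize(c["image"],(400,250)),cv2.resize(t["image"][150:350,120:440],(400,250))]))
E
```

```text
above 35.83 [ 0.5029 -0.1059  0.0835] dock 0.0977 -0.001 F [0.94 0.66 0.43] M [-0.04 -0.08  0.06] w 0.0005
0.079 0.0789 -0.5 [0.2 0. ]
0.076 0.0759 -0.5 [ 1.1 -0.5]
0.073 0.0728 -0.4 [ 0.1 -0.7]
0.07 0.0697 -1.7 [-0.3 -0.6]
0.067 0.0666 -0.4 [ 0.7 -0.7]
0.064 0.0637 -1.1 [0.7 0.2]
0.061 0.0607 -0.6 [-0.1 -1.3]
0.058 0.0577 -0.5 [-0.5  0.4]
0.055 0.0547 -0.6 [-0.4  0.3]
0.054 0.0539 -0.4 [-1.4  0.3]
0.053 0.053 0.3 [-0.1 -0.4]
0.052 0.0524 4.9 [-2.7  0.2]
0.051 0.0523 11.7 [-5.6  0.9]
0.05 0.0523 17.8 [-7.4  2.9]
0.049 0.0522 25.7 [-10.9   1.8]
STOP
pressed 39.77 [ 0.5026 -0.1059  0.0522] dock 0.0978 -0.0007 F [-10.89   2.8   25.77] M [ 0.42  1.69 -0.  ] w 0.0007
look 42.02 [ 0.5222 -0.2011  0.2196] dock 0.0007 0.0001 F [ 0.28 -0.08  0.43] M [ 0.   -0.12  0.  ] w 0.0003
pin head [315.84907407  83.61574074] [ 0.50231788 -0.10607124  0.05149557] [0.05050672 0.05242882]
rim [[-0.0588, -0.0657, 0.0542], [0.0444, -0.0118, 0.0592], [0.0788, 0.0632, 0.0611]]
[(-0.055, np.float64(0.0788)), (-0.03, np.float64(0.0788)), (0.03, np.float64(0.0788)), (0.055, np.float64(0.0788))]
```

View pics/mos5.png

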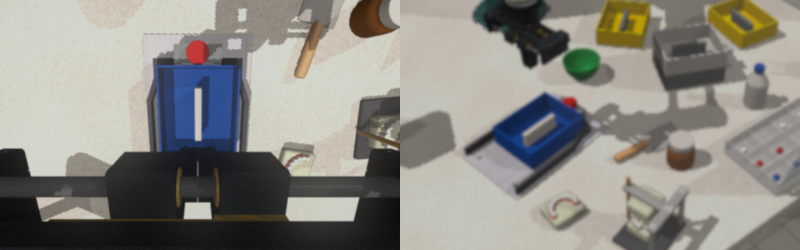

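```bash
python3 - <<'E'
from h import *
from cell import manip,cams,order
t=cams.capture("top"); a=load("top0.npz")
w=cloud(t);q=w; m=(w[...,2]>.097)&(w[...,2]<.115)&(abs(w[...,0]-.54)<.13)&(abs(w[...,1]-.23)<.13)
m,_,_=biggest(m); r=cv2.minAreaRect((w[m][:,:2]*1000).astype(np.float32)); print("middle rim",r)
d=cv2.absdiff(t["image"],a["image"]).max(-1)
cv2.imwrite("pics/top5.png",t["image"])
print(manip.state()["clock"]); order.close_job()
E
```

```text
middle rim ((540.3441772460938, 230.27947998046875), (161.02139282226562, 130.64532470703125), 66.52619171142578)
42.1667
the job is handed in; nothing more can be done
```

View pics/top5.png

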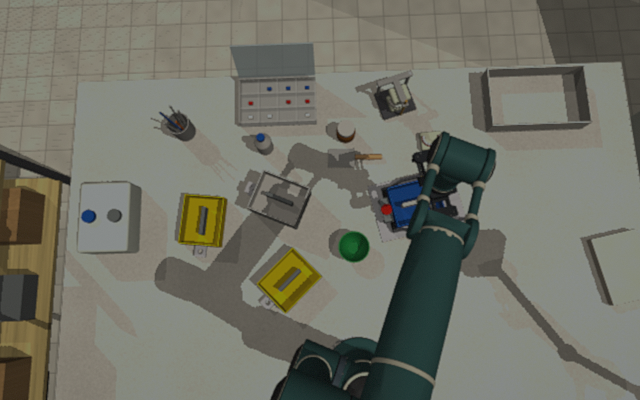

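The job is done and handed in at 42 s on the robot's clock. I gripped the blue tray by its bar, lifted it off the pile and set it down in the dock entry with its tongue towards the bridge. I pushed it home from behind with two spread fingers until the stops held firm at about 17 N, then pressed the pin down until it seated at about 26 N.

**Last checks:**
- **Tray seating:** the front wall is square at x ≈ 79 mm from dock_home, with the stops measured at 80 mm. It sits about 1 mm off centre.
- **Pin:** the top of the head is at z = 0.0515–0.052 m. That is 48 mm above the plate, which is fully down.
- **Other things on the bench:** the final top picture shows the white tray at (278,198) still on the pile at its old place and angle. The bowl, bottle, jar and spatula appear where they were. The arm hid most of the jaw model in that picture, but the scene view after pressing the pin showed it in place.

**Disagreements:**
- The rough triangulation of the bar height gave 0.1405 m, against 0.145 m from the depth image. The jaws closed cleanly on the 12 mm bar.
- The force readings showed almost nothing during the pin's travel, where about 3 N was expected. The pin's end height was confirmed by the camera and by the final stop.

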